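Load the bearing carousel and index it one click

ROBOT

A 6-joint arm with a two-finger parallel gripper is mounted at the origin on a cart in front of the work surface, level with it; the furniture and walls round the work are solid. World frame = base frame: x ahead of the robot, y to its left, z up, the work surface at z = 0. Lengths are in m, angles in rad, forces in N, time in s.
With the tool pointing down it reaches from about 0.325 to 1 m from the base axis. Payload 5.1 kg.
Tool frame: the origin (TCP) lies between the finger pads; the fingertips stand 22 mm ahead of it and the grasp point (between the pads) lies 3 mm ahead of it; z points along the fingers, x is the direction in which the jaws open and shut, and the axes are right-handed (so a half turn about z gives the same grasp; the last joint's range is limited). The gripper opens to 85 mm and grips with 20 to 120 N. Pads are 22 mm wide; open, the fingers measure 114 mm over their backs; the gripper's body (76 mm by 85 mm) begins 54 mm behind the grasp point. The pads swing forward as they close: fully open they stand 13 mm farther back than shut.
Start: joints at [-1.207, 0.124, 1.65, -0, 1.367, -0.083], TCP at [0.281, -0.586, 0.221] pointing down, gripper open.
Joint ranges: [-2.61, 2.61], [-1.02, 2.33], [0.03, 2.71], [-1.35, 4.49], [0.32, 2.68], [-2.91, 2.91]. Speed limits (rad/s): [2.57, 2.57, 3.14, 3.14, 3.14, 3.14].

INTERFACE

Orientations are given as a 3x3 rotation matrix whose columns are the frame's x, y, z axes.
In Python, from plant import bot gives the robot as it stands.
- The arm moves only by the tool carry_out, never from a script. Its argument "steps" is a list of rows, each a list of 3 entries, a list of its own where there are three numbers: the closure, from 0 (fully open) to 1 (shut), then the shift along the world's x, y, z in m, then the turn, a rotation vector about the world's x, y, z in degrees. In form: [[jaw, [dx, dy, dz], [rx, ry, rz]], ...]. A call has 1 to 12 rows; each row shifts and turns the commanded pose from where the row before left it; what a row does not reach is not made up. A row lasts 1/10 s, in which the tool goes at most 50 mm and 8.59 degrees, less where a joint would pass 70% of its speed; a pose out of reach is approached as far as the arm can. A call with a gripper value outside its range is refused whole. The fingers move at their own pace and stop on an object; the grip force is fixed at half the most. Time passes only in rows, so rows that do not move let the fingers close. It gives the time, the measured TCP pose, the force and the opening at its end, in the units of the state.
- bot.observe(): the state, without advancing time (a new reading comes with each control period).
- bot.camera(name): name is "scene" or "top" or "wrist"; returns a dict with "pixels" (400x640x3 uint8, blue, green, red), "range_z" (400x640 float32, m along the optical axis (not along the pixel's ray), 0 where there is no reading), "fov_y" (degrees; the focal length in pixels is half the picture's height over the tangent of half this angle, whatever the lens; pixels are square), "cx", "cy" (the principal point, pixels), "distortion" ([k1, k2, p1, p2, k3] as OpenCV has them; the pictures are not rectified), "R" (3x3) and "t" (3): a world point X has camera coordinates R X + t; the wrist camera has in their place "T_tool_cam" (4x4, takes a point from camera to tool coordinates, whose origin is the TCP and whose axes are the tool frame's). Camera axes: x right, y down, z forward; pixel columns grow to the right and rows downward; lengths in m; the calibration is good to about 2 mm. A picture is of the moment at which its call begins: read the wrist's pose just before it.
- bot.job_done(): hands the job in, once; it reports no verdict.
Trained networks look in the newest picture that a camera, given by its name, has taken for a name from the list of things; names that differ only in an ending like _2 or _b are one class to them, and where a whole thing is asked for, a point or a joint stands for the part that bears it (a point fixed in the world has none). Each returns a list of dicts, best first, with "score" (0 to 1); they miss things now and then, are a little off and sometimes report something else, mostly with a low value. They report only what shows in the picture. A call takes as long as a camera call.
- bot.search_frame(camera, query): "at" ([x, y, z] in m, in the coordinates of the camera as it stood for that picture, good to about 4 mm: the middle of the surface that is visible of it).
- bot.masks_of(camera, query): "pixels" (400x640 bool, what is visible of it).
The state is a dict: "clock": time; "joints": joint angles; "joint_velocities": joint speeds; "joint_torque": joint torques, N m; "tcp_pos": TCP position; "eef_rot": TCP orientation; "force": force on the tool from outside, world axes, zero at the start; "ft_torque": the same for the moment, N m; "grip_width": finger opening in m.
Only numpy, scipy, OpenCV 4.12 (cv2) and the standard library are available. Lean on these libraries where they do the work, as an engineer would, in place of code of your own. Each camera call takes 0.05 s, during which the arm holds its last target. There are 200 camera calls.

TASK

Load the loose ball bearing into the carousel: set it in the feed chute and slide it into the empty pocket until it is fully home against the back stop and the pocket's red tell-tale pin is pushed right in; the stop's depth varies, so feel for it and never press the bearing harder than about 15 N. Then turn the wheel by an upright steel peg exactly one click anticlockwise (seen from above), so that the loaded pocket stands at the green marker. Leave the flux tin and the hex keys where they are.

Things in the scene. Friction and masses are not known exactly. Their poses are not given: they have to be found in the camera images.
- bearing_center (a point): centre (half-way up) of the loose ball bearing, a plain steel-grey ring shape (solid for handling) of diameter 47 mm and height 14 mm, lying flat on the bench at the start; 0.08 to 0.17 kg
- carousel: fixed base of the bearing carousel; origin on the bench under the wheel's axle, z up; its -x axis points out along the feed chute, towards the robot. The white wheel on it has six pockets 60 degrees apart; five hold a bearing fixed in place, the one empty pocket stands at the chute
- chute (a point): on the flat yellow floor of the feed chute (31 mm above the bench), 160 mm from the axle; axes as the carousel's. The floor runs from 115 to 199 mm from the axle; two steel guides 9 mm high narrow from 72 mm apart at the outer (-x) end to 53 mm at the wheel. A bearing set down centred here is clear of the wheel and slides along +x straight into the pocket; the deck is 1 mm lower
- pocket (a point): on the wheel: where the centre of a bearing fully home in the empty pocket lies (7 mm above the deck, 75 mm from the axle) at the middle setting of its back stop; +x points to the axle. The dark steel stop (13 mm high, rigid) is set at an unknown depth up to 13 mm farther in or out, which is not measured
- seat_pin (a joint): red tell-tale pin, 8 mm thick, in the middle of the back stop of the empty pocket: metres it has been pushed in. 0 = standing 6 mm out of the stop, about 0.006 = flush, bearing fully home. Moves with about 0.6 N and stays where it is left
- peg (a point): on the wheel: upright steel peg, diameter 10 mm (16 mm collar 3 mm high at its foot), 88 mm from the axle, next to the empty pocket on its clockwise side (the left one seen from the robot). This point is 60 mm above the bench, the rounded peg top 77 mm. Six such pegs stand midway between the pockets
- wheel (a joint): angle of the wheel in rad, 0 with the empty pocket at the chute, growing anticlockwise seen from above; one click = 1.047. A sprung detent holds it at every click: it resists with up to about 7 N at a peg until half-way (0.52), then draws the wheel on into the next click and settles it there
- flux_tin: bystander: shallow yellow tin, 53 mm across and 22 mm high, origin under its centre; leave it
- hex_keys: bystander: black hex key set, 35x94x26 mm, origin under its centre; leave it
- axle (a point): centre of the white wheel (radius 113 mm) on its deck, 30 mm above the bench. The hub here rises 20 mm above the deck. Each pocket lies between two blue walls 9 mm high, about 53 mm apart and slightly flared outwards. The fixed bearings stand 14 mm above the deck
- marker (a point): top of the green upright marker, 34 mm high, outside the rim 60 degrees anticlockwise (seen from above) from the chute

How it is judged:
By the outcome, as a careful person would: the job done as asked, in the order asked, and still so for the second after the job is handed in, with the robot touching nothing.
It also fails if it takes over 66 s, if anything falls off the work surface, if the arm or the gripper's body presses on something with over 40 N, if the wrist force passes 120 N, or if a joint passes its speed limit or range.

## Working session

There is one attempt and no reset: what is moved stays moved. The work goes in short steps, Python scripts to look and compute and a tool call to move; the robot and the scene stay as the last step left them, time stands still between calls to the robot, and variables do not carry over. Pictures are saved under pics/ and viewed, about 8 in all and at most 12, crops included, and the job is handed in when it is done.

Besides the shell and the picture viewer there is one more tool, called as name(argument=value, ...), one argument or row to a line, values as JSON. carry_out: Moves the arm, as the interface text tells. Its arguments: {"type":"object","properties":{"steps":{"type":"array","items":{"type":"array"}}},"required":["steps"]}

```bash
ls; mkdir -p pics; cat > h.py <<'E'
import numpy as np, cv2
from plant import bot
def K(c):
    f=200/np.tan(np.radians(c["fov_y"])/2); return np.array([[f,0,c["cx"]],[0,f,c["cy"]],[0,0,1]])
def pose(c,s):
    if "R" in c:
        R=np.array(c["R"]);t=np.array(c["t"]); return R.T,-R.T@t
    T=np.array(c["T_tool_cam"]);Rt=np.array(s["eef_rot"]); return Rt@T[:3,:3],Rt@T[:3,3]+np.array(s["tcp_pos"])
def cloud(c,s):
    v,u=np.mgrid[:400,:640]; p=np.stack([u,v],-1).reshape(-1,1,2).astype(float)
    n=cv2.undistortPoints(p,K(c),np.array(c["distortion"])).reshape(400,640,2)
    z=c["range_z"]; P=np.stack([n[...,0]*z,n[...,1]*z,z],-1)
    R,t=pose(c,s); W=P@R.T+t; W[z==0]=np.nan; return W
def look(name):
    s=bot.observe(); c=bot.camera(name); return s,c,cloud(c,s)
E
python3 - <<'E'
from h import *
names=["bearing_center","carousel","chute","pocket","peg","flux_tin","hex_keys","marker","seat_pin","axle"]
for cam in ["top","scene"]:
    s,c,W=look(cam); cv2.imwrite(f"pics/{cam}0.png",c["pixels"]); R,t=pose(c,s)
    print(cam,t.round(3),s["clock"])
    for q in names:
        r=bot.search_frame(cam,q); print(q,[(round(d["score"],2),(R@np.array(d["at"])+t).round(3).tolist()) for d in r[:3]])
print(s)
E
```

```text
pics
top [ 0.276 -0.175  1.362] 0.0
bearing_center [(0.47, [0.503, 0.21, 0.011])]
carousel [(0.79, [0.57, -0.301, 0.025])]
chute [(0.62, [0.57, -0.3, 0.035])]
pocket [(0.79, [0.587, -0.317, 0.029])]
peg [(0.89, [0.589, -0.315, 0.027]), (0.42, [0.518, -0.612, 0.023])]
flux_tin [(0.81, [0.518, -0.613, 0.018])]
hex_keys [(0.73, [0.521, -0.617, 0.021]), (0.65, [0.476, 0.051, 0.016]), (0.59, [0.59, -0.315, 0.031])]
marker [(0.73, [0.564, -0.296, 0.033])]
seat_pin []
axle [(0.89, [0.59, -0.313, 0.031])]
scene [-0.244  0.49   1.225] 0.55
bearing_center [(0.72, [0.499, 0.215, 0.011])]
carousel [(0.67, [0.603, -0.262, 0.033]), (0.35, [0.621, -0.279, 0.031])]
chute [(0.65, [0.603, -0.263, 0.031]), (0.62, [0.617, -0.28, 0.034])]
pocket [(0.68, [0.622, -0.275, 0.034])]
peg [(0.88, [0.618, -0.279, 0.038])]
flux_tin []
hex_keys [(0.83, [0.467, 0.056, 0.018])]
marker [(0.9, [0.604, -0.264, 0.032])]
seat_pin []
axle [(0.96, [0.628, -0.275, 0.034])]
{'clock': 0.55, 'joints': array([-1.20661719e+00,  1.23782459e-01,  1.65028915e+00, -9.04434154e-06,
        1.36744499e+00, -8.25776439e-02]), 'joint_velocities': array([-0.00019062, -0.00209534, -0.00273278, -0.00057562, -0.00045058,
       -0.00035302]), 'joint_torque': array([-1.92194298e-04, -4.23189175e+01, -3.65428019e+01, -1.01698372e-04,
        9.29518901e-04, -1.14027384e-05]), 'tcp_pos': array([ 0.28081555, -0.58621989,  0.22084   ]), 'eef_rot': array([[ 4.32044553e-01, -9.01852263e-01,  1.88125614e-05],
       [-9.01852260e-01, -4.32044553e-01, -7.42225135e-05],
       [ 7.50656065e-05,  1.51012817e-05, -9.99999997e-01]]), 'force': array([-0.21196808, -0.0105159 ,  0.04430025]), 'ft_torque': array([-0.00225406, -0.05233176, -0.01718581]), 'grip_width': 0.08540992871478419}
```

View top.

```bash
python3 - <<'E'
import cv2,numpy as np
a=cv2.imread("pics/top0.png");b=cv2.imread("pics/scene0.png")
cv2.imwrite("pics/both.png",np.vstack([cv2.resize(a,(480,300)),cv2.resize(b,(480,300))]))
E
```

```text
(no output)
```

View pics/top0.png

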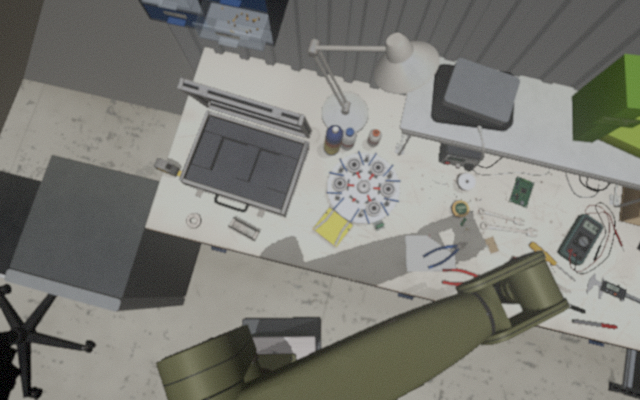

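View pics/scene0.png

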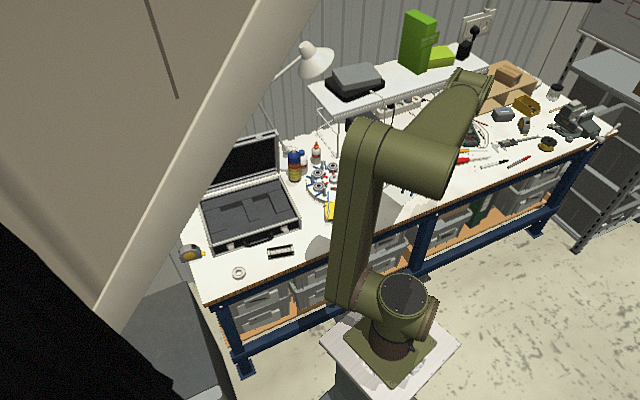

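Top picture: wheel about (362,186), yellow chute (332,227), marker (379,226), loose bearing (194,219), hex keys (244,227), tin (459,208). The scene picture shows the arm hiding part of the carousel. Next I measure the bearing and carousel from the cloud.

```bash
python3 - <<'E'
from h import *
s,c,W=look("top"); I=c["pixels"].astype(int)
b,g,r=I[...,0],I[...,1],I[...,2]
for n,(u,v) in dict(wheel=(362,186),chute=(332,227),bear=(194,219),mark=(379,226),tin=(459,208)).items():
    print(n,W[v-2:v+3,u-2:u+3].reshape(-1,3).mean(0).round(4),I[v,u])
y=(r>150)&(g>130)&(b<110); y[:, :300]=0; y[:,360:]=0; y[:200]=0
P=W[y]; print("chute",len(P),P.mean(0)); q=P[:,:2]-P[:,:2].mean(0)
print(cv2.minAreaRect(P[:,:2].astype(np.float32)))
v,u=np.mgrid[:400,:640]; m=(abs(u-194)<14)&(abs(v-219)<14)&(W[...,2]>0.008)
P=W[m]; print("bear",len(P),P.mean(0),cv2.minEnclosingCircle(P[:,:2].astype(np.float32)))
for q in ["bearing_center"]:
  for d in bot.masks_of("top",q)[:2]:
    M=d["pixels"];print(d["score"],M.sum(),np.nanmean(W[M],0),cv2.minEnclosingCircle(W[M][:,:2].astype(np.float32)))
# wheel: disc of z>0.02 in window
m=(abs(u-362)<45)&(abs(v-186)<45)&(W[...,2]>0.02)&(W[...,2]<0.06)&~y
print("wheel",cv2.minEnclosingCircle(W[m][:,:2].astype(np.float32)),np.median(W[m],0))
x=bot.search_frame("top","bearing_center")
E
```

```text
wheel [ 0.5925 -0.3114  0.0501] [157 159 159]
chute [ 0.4713 -0.2174  0.03  ] [104 183 187]
bear [0.5085 0.2111 0.0041] [174 180 180]
mark [ 0.4723 -0.3609  0.0242] [ 99 120  92]
tin [ 0.5236 -0.6113  0.0215] [111 131 117]
chute 519 [ 0.47256131 -0.21868834  0.03078813]
((0.4730236232280731, -0.2188602238893509), (0.08458210527896881, 0.08156722784042358), 51.02809143066406)
bear 156 [0.50253122 0.2131292  0.01265204] ((0.5032379627227783, 0.2111426293849945), 0.0395759753882885)
0.73 4893 [ 0.56842757 -0.30050076  0.03463831] ((0.5626413822174072, -0.2954249978065491), 0.16382920742034912)
0.71 170 [0.50190919 0.21328898 0.01171966] ((0.502342939376831, 0.21443800628185272), 0.025271544232964516)
wheel ((0.5925565361976624, -0.2971261739730835), 0.17379511892795563) [ 0.58894542 -0.3112642   0.03309866]
```

carry_out(
  steps=[
    [0, [0.02, 0.04, 0.02], [0, 0, 6]],
    [0, [0.02, 0.04, 0.02], [0, 0, 6]],
    [0, [0.02, 0.04, 0.02], [0, 0, 6]],
    [0, [0.02, 0.04, 0.0], [0, 0, 6]],
    [0, [0.02, 0.04, 0.0], [0, 0, 2]],
    [0, [0.02, 0.04, 0], [0, 0, 0]],
    [0, [0.02, 0.04, 0], [0, 0, 0]],
    [0, [0.02, 0.03, 0], [0, 0, 0]],
    [0, [0, 0, 0], [0, 0, 0]],
    [0, [0, 0, 0], [0, 0, 0]],
  ],
)

```text
clock: 2.25
tcp_pos: [0.441, -0.2758, 0.281]
eef_rot: [[0.785, -0.62, -0.0], [-0.62, -0.785, -0.001], [0.0, 0.001, -1.0]]
force: [-0.7, -0.1, -0.4]
grip_width: 0.0856
```

```bash
python3 - <<'E'
from h import *
s,c,W=look("wrist"); cv2.imwrite("pics/w1.png",c["pixels"]); np.save("w1.npy",W)
R,t=pose(c,s);print(s["tcp_pos"],np.array(c["T_tool_cam"]).round(3),t)
for q in ["chute","pocket","peg","axle","seat_pin","marker","carousel"]:
    r=bot.search_frame("wrist",q); print(q,[(round(d["score"],2),(R@np.array(d["at"])+t).round(3).tolist()) for d in r[:3]])
E
```

```text
[ 0.44101028 -0.27584828  0.28097214] [[ 1.     0.    -0.001 -0.   ]
 [-0.     0.962  0.271 -0.069]
 [ 0.001 -0.271  0.962 -0.153]
 [ 0.     0.     0.     1.   ]] [ 0.48311721 -0.22170653  0.43428946]
chute [(0.81, [0.577, -0.293, 0.032])]
pocket [(0.84, [0.593, -0.308, 0.032])]
peg [(0.98, [0.601, -0.309, 0.03])]
axle [(0.91, [0.598, -0.308, 0.031])]
seat_pin [(0.39, [0.553, -0.287, 0.04])]
marker [(0.72, [0.58, -0.293, 0.031])]
carousel [(0.89, [0.577, -0.296, 0.034])]
```

View pics/w1.png

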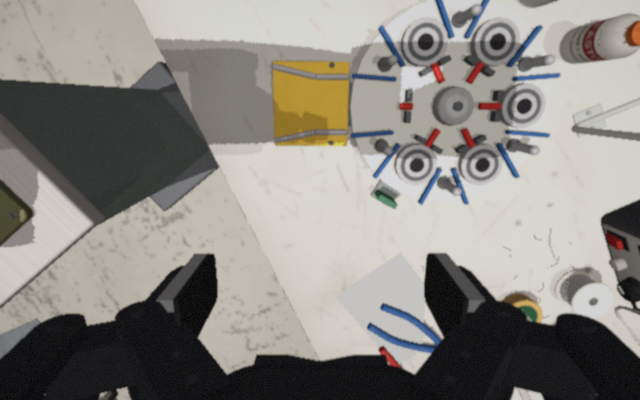

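Wrist picture: hub (456,105), empty pocket with red pin (405,105), chute floor (312,103), peg to push (388,62), marker (386,195).

```bash
python3 - <<'E'
from h import *
W=np.load("w1.npy"); I=cv2.imread("pics/w1.png").astype(int)
v,u=np.mgrid[:400,:640]
hub=((u-456)**2+(v-105)**2<25**2)&(W[...,2]>0.045); P=W[hub]; print("hub",len(P),P.mean(0),cv2.minEnclosingCircle(P[:,:2].astype(np.float32)))
b,g,r=I[...,0],I[...,1],I[...,2]
y=(r>120)&(r-b>80)&(u>260)&(u<352)&(v>55)&(v<150)&(g-b>50);P=W[y];print("yel",len(P),P.mean(0),cv2.minAreaRect(P[:,:2].astype(np.float32)))
# peg tops
m=(W[...,2]>0.065)&(W[...,2]<0.09)&(u>340)&(u<570)&(v<210)
n,l,st,ce=cv2.connectedComponentsWithStats(m.astype(np.uint8))
pk=[]
for i in range(1,n):
    if st[i,4]>8: p=W[l==i]; print(ce[i],st[i,4],p.mean(0).round(4)); pk.append(p.mean(0))
pk=np.array(pk)
if len(pk)>3:
    A=np.c_[2*pk[:,:2],np.ones(len(pk))]; s=np.linalg.lstsq(A,(pk[:,:2]**2).sum(1),rcond=None)[0]; print("pegcircle",s[:2],np.sqrt(s[2]+s[:2]@s[:2]))
    print(np.degrees(np.arctan2(*(pk[:,:2]-s[:2]).T[::-1])))
red=(r-b>70)&(r-g>70)&(abs(u-405)<12)&(abs(v-105)<16); print("pin",W[red].mean(0))
for uu in range(380,440,3): print(uu,W[103:107,uu].mean(0).round(4),I[105,uu])
E
```

```text
hub 1063 [ 0.59274422 -0.31578982  0.04887783] ((0.5934829115867615, -0.316659539937973), 0.020103007555007935)
yel 5152 [nan nan nan] ((0.4718979597091675, -0.21875888109207153), (0.08941428363323212, 0.08166085928678513), 51.64419937133789)
[474.58450704  10.61267606] 142 [ 0.6458 -0.2481  0.0735]
[391.43269231  59.70192308] 104 [ 0.5598 -0.2351  0.0743]
[547.1369863   60.23972603] 146 [ 0.6784 -0.329   0.0732]
[387.02247191 149.56179775] 89 [ 0.5062 -0.3034  0.0742]
[532.51694915 149.04237288] 118 [ 0.6251 -0.3967  0.0729]
[455.45454545 189.95959596] 99 [ 0.5387 -0.3842  0.0735]
pegcircle [ 0.59224943 -0.31607798] 0.08693338960284994
[  51.78764019  111.82024952   -8.56229948  171.59782566  -67.81874329
 -128.14417378]
pin [ 0.55194769 -0.28441404  0.04059066]
380 [ 0.5321 -0.2672  0.0304] [159 168 172]
383 [ 0.5348 -0.2693  0.0302] [159 167 171]
386 [ 0.5375 -0.2715  0.0295] [159 167 171]
389 [ 0.54   -0.2734  0.0305] [159 169 171]
392 [ 0.5426 -0.2755  0.0304] [159 169 172]
395 [ 0.5453 -0.2776  0.0302] [155 164 168]
398 [ 0.548  -0.2798  0.0296] [117 125 133]
401 [ 0.5489 -0.2803  0.0404] [ 48  52 187]
404 [ 0.5515 -0.2823  0.0405] [ 37  41 147]
407 [ 0.554  -0.2843  0.0408] [ 28  36 143]
410 [ 0.5566 -0.2863  0.0407] [ 30  35 144]
413 [ 0.5611 -0.29    0.0308] [118 128 154]
416 [ 0.5639 -0.2923  0.0297] [157 166 169]
419 [ 0.5664 -0.2943  0.0302] [158 166 170]
422 [ 0.5688 -0.2962  0.0313] [158 167 171]
425 [ 0.5718 -0.2986  0.0297] [157 165 169]
428 [ 0.5744 -0.3006  0.0301] [157 165 169]
431 [ 0.577  -0.3027  0.0301] [122 129 133]
434 [ 0.578  -0.3033  0.0369] [73 74 75]
437 [ 0.5788 -0.3038  0.0445] [86 87 91]
```

carry_out(
  steps=[
    [0, [0.005, 0.043, 0], [0, 0, 0]],
    [0, [0.005, 0.043, 0], [0, 0, 0]],
    [0, [0.005, 0.043, 0], [0, 0, 0]],
    [0, [0.005, 0.043, 0], [0, 0, 0]],
    [0, [0.005, 0.043, 0], [0, 0, 0]],
    [0, [0.005, 0.043, -0.01], [0, 0, 0]],
    [0, [0.005, 0.043, -0.02], [0, 0, 0]],
    [0, [0.005, 0.043, -0.02], [0, 0, 0]],
    [0, [0.005, 0.043, -0.02], [0, 0, 0]],
    [0, [0.005, 0.043, -0.02], [0, 0, 0]],
    [0, [0.005, 0.043, -0.03], [0, 0, 0]],
    [0, [0.006, 0.016, -0.02], [0, 0, 0]],
  ],
)

```text
clock: 3.85
tcp_pos: [0.5008, 0.2132, 0.1406]
eef_rot: [[0.785, -0.619, -0.001], [-0.619, -0.785, 0.0], [-0.001, 0.001, -1.0]]
force: [0.1, -0.1, 0.2]
grip_width: 0.0854
```

carry_out(
  steps=[
    [0, [0, 0, 0], [0, 0, 0]],
    [0, [0, 0, 0], [0, 0, 0]],
  ],
)

```text
clock: 4.05
tcp_pos: [0.5015, 0.2103, 0.1421]
eef_rot: [[0.784, -0.621, -0.001], [-0.621, -0.784, -0.001], [-0.0, 0.001, -1.0]]
force: [0.3, -0.5, 0.9]
grip_width: 0.0855
```

```bash
python3 - <<'E'
from h import *
s,c,W=look("wrist"); cv2.imwrite("pics/w2.png",c["pixels"]); R,t=pose(c,s);print(s["tcp_pos"])
d=bot.masks_of("wrist","bearing_center")
v,u=np.mgrid[:400,:640]
for x in d[:2]:
    M=x["pixels"];print(x["score"],M.sum(),u[M].mean(),v[M].mean(),np.nanmean(W[M],0),cv2.minEnclosingCircle(W[M][:,:2].astype(np.float32)))
m=(np.hypot(W[...,0]-.502,W[...,1]-.2135)<.05)&(W[...,2]>0.009)&(W[...,2]<0.02);P=W[m];print(len(P),P.mean(0),cv2.minEnclosingCircle(P[:,:2].astype(np.float32)))
f=(W[...,2]>.06)&(v>150);print("finger tip z",np.nanmin(W[...,2][f]),[ (W[f&(u<320)]).max(0), W[f&(u>320)].min(0)])
E
```

```text
[0.50147767 0.21027811 0.14211781]
0.91 2276 320.3471001757469 180.1164323374341 [0.50319442 0.21356228 0.01183526] ((0.5015107989311218, 0.2110113501548767), 0.026480473577976227)
2083 [0.50274729 0.21361343 0.01272235] ((0.5024887919425964, 0.21327751874923706), 0.023723255842924118)
finger tip z 0.0600000527279079 [array([0.50838166, 0.26620786, 0.24885447]), array([ 0.50730426, -0.04746808,  0.06000005])]
```

View pics/w2.png

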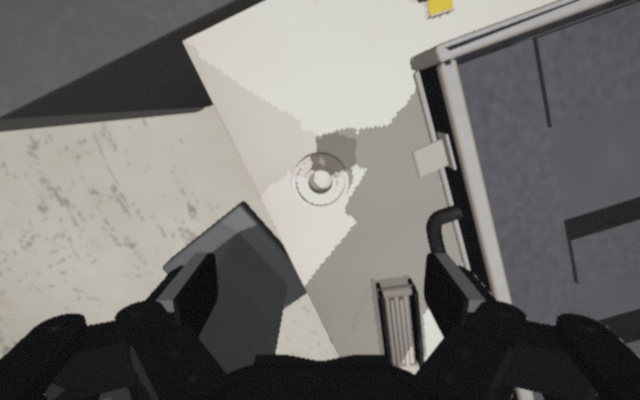

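Bearing at (320,180), the case edge to the right from x≈420, hex keys (395,310), finger pads ending near (205,260) and (435,260).

```bash
python3 - <<'E'
from h import *
s,c,W=look("wrist"); T=(W-s["tcp_pos"])@s["eef_rot"]
v,u=np.mgrid[:400,:640]
m=(v>240)&(abs(T[...,0])<.075)&(abs(T[...,1])<.04)&(T[...,2]<.05)
P=T[m];print(len(P),"tool z max",np.sort(P[:,2])[-200::20].round(4)); Q=P[P[:,2]>np.sort(P[:,2])[-300]]
print(Q.min(0),Q.max(0)); print("case",np.nanmedian(W[60:200,440:460,2]),W[155,435],W[150,455])
E
```

```text
48056 tool z max [-0.027  -0.0268 -0.0265 -0.0263 -0.026  -0.0256 -0.0252 -0.025  -0.0247
 -0.0242]
[-0.04843707 -0.01081455 -0.02815257] [ 0.04859161  0.01060541 -0.02321991]
case 0.059877046891873675 [0.58501534 0.18366264 0.05078444] [0.59479552 0.18307725 0.06584303]
```

```bash
python3 - <<'E'
from h import *
s,c,W=look("wrist"); T=(W-s["tcp_pos"])@s["eef_rot"]
print(K(c)[0,0],c["distortion"],c["cx"],c["cy"])
for u in (205,435): 
  for v in range(240,300,8): print(u,v,T[v,u].round(4),c["range_z"][v,u])
E
```

```text
348.2323088005934 [-0.00173236  0.          0.          0.          0.        ] 320.4159322506823 197.89406752786658
205 240 [-0.3568  0.3477  0.844 ] 1.0730634
205 248 [-0.358   0.3729  0.8406] 1.0766696
205 256 [-0.0445 -0.0112 -0.0318] 0.132531
205 264 [-0.0432 -0.01   -0.0361] 0.12872772
205 272 [-0.0433 -0.0071 -0.0367] 0.12894425
205 280 [-0.0435 -0.004  -0.037 ] 0.12948892
205 288 [-0.0432 -0.0015 -0.0385] 0.12881124
205 296 [-0.0435  0.0019 -0.0385] 0.12966196
435 240 [0.0892 0.0373 0.1005] 0.27297628
435 248 [0.09   0.0444 0.101 ] 0.27542326
435 256 [ 0.043  -0.0114 -0.0321] 0.13211839
435 264 [ 0.0421 -0.0097 -0.0353] 0.12961663
435 272 [ 0.0424 -0.0064 -0.0353] 0.13040026
435 280 [ 0.0423 -0.0037 -0.0364] 0.13014379
435 288 [ 0.0423 -0.0008 -0.0372] 0.13009597
435 296 [ 0.0423  0.0022 -0.0379] 0.13024025
```

carry_out(
  steps=[
    [0, [0, 0.002, -0.025], [0, 0, 0]],
    [0, [0.001, 0.001, -0.025], [0, 0, 0]],
    [0, [0, 0, -0.025], [0, 0, 0]],
    [0, [0, 0, -0.02], [0, 0, 0]],
    [0, [0, 0, 0], [0, 0, 0]],
    [0, [0, 0, 0], [0, 0, 0]],
  ],
)

```text
clock: 4.85
tcp_pos: [0.5032, 0.2132, 0.0484]
eef_rot: [[0.783, -0.622, 0.001], [-0.622, -0.783, 0.0], [0.001, -0.001, -1.0]]
force: [0.8, 0.6, -0.0]
grip_width: 0.0852
```

```bash
python3 - <<'E'
from h import *
s,c,W=look("wrist"); T=(W-s["tcp_pos"])@s["eef_rot"]; cv2.imwrite("pics/w3.png",c["pixels"])
print(s["tcp_pos"],s["force"])
m=(np.hypot(W[...,0]-.5025,W[...,1]-.2134)<.04)&(W[...,2]>0.009)&(W[...,2]<0.02);P=W[m];print(len(P),P.mean(0),cv2.minEnclosingCircle(P[:,:2].astype(np.float32)))
E
```

```text
[0.50316654 0.21321476 0.04835188] [ 0.78061863  0.64995181 -0.02698632]
4345 [0.50288886 0.21377005 0.01274637] ((0.5025127530097961, 0.21336720883846283), 0.0238201767206192)
```

View pics/w3.png

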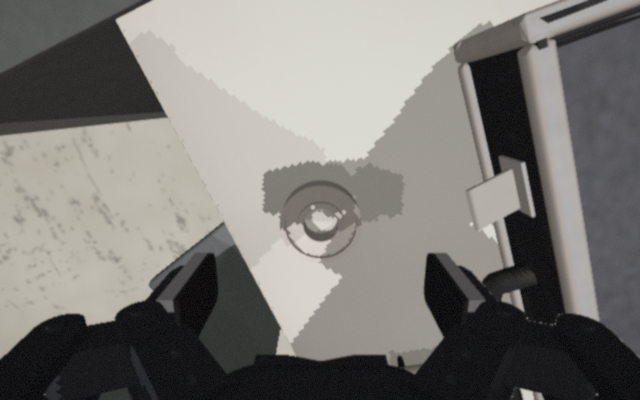

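Picture: bearing (320,218) centred between the pads, which still stand above it (tips near v≈255).

carry_out(
  steps=[
    [0, [-0.001, 0, -0.015], [0, 0, 0]],
    [0, [0, 0, -0.009], [0, 0, 0]],
    [0, [0, 0, 0], [0, 0, 0]],
    [1, [0, 0, 0], [0, 0, 0]],
    [1, [0, 0, 0], [0, 0, 0]],
    [1, [0, 0, 0], [0, 0, 0]],
    [1, [0, 0, 0], [0, 0, 0]],
    [1, [0, 0, 0], [0, 0, 0]],
  ],
)

```text
clock: 5.7
tcp_pos: [0.5017, 0.2137, 0.0236]
eef_rot: [[0.784, -0.621, 0.0], [-0.621, -0.784, 0.0], [0.0, -0.0, -1.0]]
force: [-0.1, -0.3, 0.2]
grip_width: 0.012
```

```bash
python3 - <<'E'
from h import *
s,c,W=look("wrist"); cv2.imwrite("pics/w4.png",c["pixels"])
print(s["tcp_pos"],s["force"],s["grip_width"])
E
```

```text
[0.50172109 0.21370108 0.0235815 ] [-0.09852754 -0.30542566  0.18766034] 0.0120127606886469
```

View pics/w4.png

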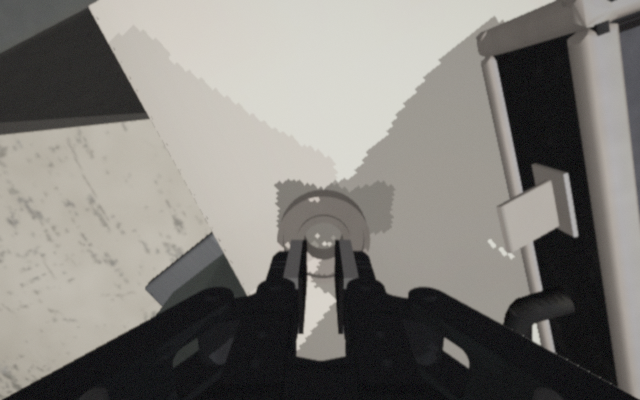

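The fingers shut above the bearing without touching it, so the real tips are shorter than stated. I measure where they are in the tool frame.

carry_out(
  steps=[
    [1, [0, 0, 0], [0, 0, 0]],
    [1, [0, 0, 0], [0, 0, 0]],
  ],
)

```text
clock: 5.95
tcp_pos: [0.5016, 0.2136, 0.0234]
eef_rot: [[0.784, -0.621, 0.0], [-0.621, -0.784, 0.0], [0.0, -0.0, -1.0]]
force: [-0.5, -0.1, 0.9]
grip_width: 0.0001
```

```bash
python3 - <<'E'
from h import *
s,c,W=look("wrist"); T=(W-s["tcp_pos"])@s["eef_rot"]; print(s["grip_width"])
for u in (305,312,328,335):
  for v in range(216,262,4): print(u,v,T[v,u].round(4))
E
```

```text
0.00011363279259373908
305 216 [-0.0083 -0.0125  0.0118]
305 220 [-0.0083 -0.0104  0.0118]
305 224 [-0.0082 -0.0093  0.0091]
305 228 [-0.0082 -0.0072  0.0089]
305 232 [-0.0083 -0.0049  0.0094]
305 236 [-0.0088  0.0017  0.0206]
305 240 [-0.0071 -0.0111 -0.0157]
305 244 [-0.0069 -0.0111 -0.0199]
305 248 [-0.0068 -0.0109 -0.0236]
305 252 [-0.0066 -0.011  -0.0276]
305 256 [-0.0064 -0.0108 -0.0309]
305 260 [-0.0063 -0.0104 -0.0334]
312 216 [-0.0047 -0.0129  0.0108]
312 220 [-0.0047 -0.0115  0.0088]
312 224 [-0.0047 -0.0093  0.009 ]
312 228 [-0.0051 -0.0015  0.024 ]
312 232 [-0.0051  0.0002  0.0226]
312 236 [-0.0051  0.0027  0.0229]
312 240 [-0.0041 -0.0109 -0.0151]
312 244 [-0.004  -0.0112 -0.0201]
312 248 [-0.0039 -0.0109 -0.0236]
312 252 [-0.0038 -0.0113 -0.0284]
312 256 [-0.0037 -0.0112 -0.0317]
312 260 [-0.0036 -0.0114 -0.0355]
328 216 [ 0.0032 -0.0131  0.0103]
328 220 [ 0.0032 -0.0115  0.0087]
328 224 [ 0.0035 -0.0042  0.0229]
328 228 [ 0.0035 -0.0018  0.0234]
328 232 [0.0035 0.0005 0.0232]
328 236 [0.0036 0.0027 0.0231]
328 240 [ 0.0027 -0.0111 -0.0158]
328 244 [ 0.0026 -0.011  -0.0197]
328 248 [ 0.0025 -0.0114 -0.0246]
328 252 [ 0.0024 -0.011  -0.0276]
328 256 [ 0.0024 -0.0112 -0.0317]
328 260 [ 0.0023 -0.0107 -0.034 ]
335 216 [ 0.0067 -0.0128  0.0109]
335 220 [ 0.0066 -0.0116  0.0086]
335 224 [ 0.0067 -0.0091  0.0095]
335 228 [ 0.0073 -0.002   0.0227]
335 232 [0.0073 0.0004 0.023 ]
335 236 [0.0074 0.003  0.0236]
335 240 [ 0.0057 -0.0111 -0.0157]
335 244 [ 0.0055 -0.0112 -0.0201]
335 248 [ 0.0053 -0.0111 -0.024 ]
335 252 [ 0.0052 -0.0113 -0.0282]
335 256 [ 0.005  -0.0111 -0.0315]
335 260 [ 0.0049 -0.0116 -0.036 ]
```

carry_out(
  steps=[
    [0, [0, 0, 0], [0, 0, 0]],
    [0, [0, 0, 0], [0, 0, 0]],
    [0, [0, 0, 0], [0, 0, 0]],
    [0, [0, 0, 0], [0, 0, 0]],
    [0, [0, 0, 0], [0, 0, 0]],
    [0, [0.001, 0, -0.015], [0, 0, 0]],
    [0, [0, 0, -0.015], [0, 0, 0]],
    [0, [0, 0, -0.004], [0, 0, 0]],
    [0, [0, 0, -0.004], [0, 0, 0]],
    [0, [0, 0, 0], [0, 0, 0]],
  ],
)

```text
clock: 7.0
tcp_pos: [0.5017, 0.2133, -0.0158]
eef_rot: [[0.784, -0.621, -0.002], [-0.621, -0.784, -0.001], [-0.001, 0.002, -1.0]]
force: [-0.2, -1.3, -0.1]
grip_width: 0.0854
```

carry_out(
  steps=[
    [1, [0, 0, 0], [0, 0, 0]],
    [1, [0, 0, 0], [0, 0, 0]],
    [1, [0, 0, 0], [0, 0, 0]],
    [1, [0, 0, 0], [0, 0, 0]],
    [1, [0, 0, 0], [0, 0, 0]],
  ],
)

```text
clock: 7.5
tcp_pos: [0.5043, 0.2143, -0.0125]
eef_rot: [[0.784, -0.621, 0.003], [-0.621, -0.784, 0.001], [0.002, -0.003, -1.0]]
force: [-1.1, 0.5, 7.4]
grip_width: 0.0444
```

```bash
python3 - <<'E'
from h import *
s,c,W=look("wrist"); cv2.imwrite("pics/w5.png",c["pixels"][120:340,160:480])
print(s["tcp_pos"],s["force"],s["grip_width"])
T=(W-s["tcp_pos"])@s["eef_rot"]
for v in range(225,290,6): print(v,T[v,320].round(4),W[v,320].round(4))
E
```

```text
[ 0.5042632   0.2143108  -0.01245037] [-1.09116841  0.54364258  7.35850139] 0.04435610052723043
225 [-0.0007 -0.0218 -0.0263] [0.5172 0.2318 0.0139]
231 [-0.0007 -0.0195 -0.0268] [0.5157 0.23   0.0144]
237 [-0.0007 -0.0154 -0.0229] [0.5132 0.2268 0.0105]
243 [-0.0007 -0.0133 -0.0241] [0.5119 0.2251 0.0117]
249 [-0.0007 -0.0126 -0.0283] [0.5114 0.2245 0.0158]
255 [-0.0007 -0.0093 -0.0268] [0.5094 0.222  0.0143]
261 [-0.0007  0.0001 -0.0128] [5.036e-01 2.147e-01 3.000e-04]
267 [-0.0007  0.0031 -0.0126] [5.017e-01 2.123e-01 1.000e-04]
273 [-0.0007  0.0056 -0.0134] [0.5001 0.2103 0.0009]
279 [-0.0007  0.0091 -0.0125] [ 0.498   0.2076 -0.    ]
285 [-0.0007  0.0115 -0.0136] [0.4965 0.2057 0.0011]
```

View pics/w5.png

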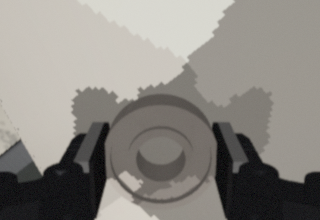

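carry_out(
  steps=[
    [1, [0, 0, 0.005], [0, 0, 0]],
    [1, [0, 0, 0.01], [0, 0, 0]],
    [1, [0, 0, 0.03], [0, 0, 0]],
    [1, [0, 0, 0.04], [0, 0, 0]],
    [1, [0, 0, 0.04], [0, 0, 0]],
    [1, [0, 0, 0], [0, 0, 0]],
    [1, [0, 0, 0], [0, 0, 0]],
  ],
)

```text
clock: 8.25
tcp_pos: [0.5033, 0.2138, 0.112]
eef_rot: [[0.784, -0.621, 0.003], [-0.621, -0.784, 0.001], [0.002, -0.003, -1.0]]
force: [-0.3, -0.9, -3.0]
grip_width: 0.0445
```

```bash
python3 - <<'E'
from h import *
s,c,W=look("wrist"); cv2.imwrite("pics/w6.png",c["pixels"][120:340,160:480])
print(s["tcp_pos"],s["force"],s["grip_width"])
T=(W-s["tcp_pos"])@s["eef_rot"]
m=(abs(T[...,0])<.021)&(abs(T[...,1])<.03)&(T[...,2]<0.0)&(T[...,2]>-.05); P=T[m]
print(len(P),P.min(0),P.max(0),np.median(P,0), np.percentile(P[:,2],[5,25,75,95]))
for x in (-.015,-.008,0,.008,.015):
  q=P[abs(P[:,0]-x)<.002]; print(x,q[:,1].min(),q[:,1].max(),np.median(q[:,2]))
E
```

```text
[0.50326538 0.21384431 0.11203304] [-0.27313038 -0.91209696 -2.97041966] 0.04450342758737998
9260 [-0.02099794 -0.02289511 -0.02889128] [ 0.02099911  0.02466041 -0.0118928 ] [-0.00028064 -0.00035269 -0.02440109] [-0.02738272 -0.02653202 -0.02342737 -0.01670892]
-0.015 -0.018851885605035406 0.02043097753753061 -0.02409941220237224
-0.008 -0.021846507793318853 0.023978592739721187 -0.024495610955127853
0 -0.02289510716062852 0.024660407624630537 -0.02434784122160523
0.008 -0.021463180175937076 0.023470753646306956 -0.024587011685460597
0.015 -0.01811139735460537 0.02024041148115213 -0.02396830095606068
```

View pics/w6.png

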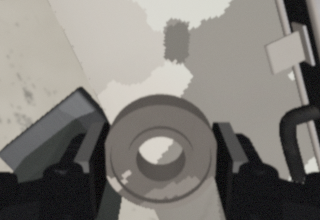

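Bearing held level between the pads (crop centre 160,145), bottom flush with the tips at 12.5 mm behind the TCP. Carry it over the chute.

carry_out(
  steps=[
    [1, [-0.003, -0.03, 0.01], [0, 0, 0]],
    [1, [-0.004, -0.044, 0], [0, 0, 0]],
    [1, [-0.004, -0.044, 0], [0, 0, 0]],
    [1, [-0.004, -0.044, 0], [0, 0, 0]],
    [1, [-0.004, -0.044, 0], [0, 0, 0]],
    [1, [-0.004, -0.044, 0], [0, 0, 0]],
    [1, [-0.004, -0.044, 0], [0, 0, 0]],
    [1, [-0.004, -0.044, 0], [0, 0, 0]],
    [1, [-0.004, -0.044, -0.02], [0, 0, 0]],
    [1, [-0.003, -0.03, -0.02], [0, 0, 0]],
    [1, [0, -0.018, -0.02], [0, 0, 0]],
    [1, [0, 0, 0], [0, 0, 0]],
  ],
)

```text
clock: 9.5
tcp_pos: [0.4606, -0.2162, 0.055]
eef_rot: [[0.782, -0.624, -0.009], [-0.624, -0.782, 0.005], [-0.01, 0.002, -1.0]]
force: [-0.4, -0.3, -2.2]
grip_width: 0.0443
```

carry_out(
  steps=[
    [1, [0, 0, 0], [0, 0, 0]],
    [1, [0, 0, 0], [0, 0, 0]],
  ],
)

```text
clock: 9.7
tcp_pos: [0.4646, -0.2155, 0.0603]
eef_rot: [[0.784, -0.62, -0.0], [-0.62, -0.784, 0.0], [-0.001, -0.0, -1.0]]
force: [0.5, -0.1, -1.3]
grip_width: 0.0447
```

```bash
cat >> h.py <<'E'
ax=np.array([.5925,-.316]); a=np.radians(-38.2); xc=np.array([np.cos(a),np.sin(a)]); yc=np.array([-xc[1],xc[0]])
def toC(p): p=np.asarray(p); d=p[...,:2]-ax; return np.concatenate([(d@xc)[...,None],(d@yc)[...,None],p[...,2:]],-1)
E
python3 - <<'E'
from h import *
s,c,W=look("wrist"); cv2.imwrite("pics/w7.png",c["pixels"]); np.save("w7.npy",W)
print(s["tcp_pos"],toC(s["tcp_pos"]),s["force"],s["grip_width"])
T=(W-s["tcp_pos"])@s["eef_rot"]; C=toC(W)
m=(abs(T[...,0])<.021)&(abs(T[...,1])<.03)&(T[...,2]<-.02)&(T[...,2]>-.05); P=T[m]
print(P.min(0),P.max(0),np.median(P,0))
I=c["pixels"].astype(int);b,g,r=I[...,0],I[...,1],I[...,2]
y=(r-b>80)&(g-b>50)&(C[...,2]<.036)&(C[...,2]>.026);P=C[y];print("yel",len(P),np.percentile(P,[1,99],axis=0))
# guides: height 38-42mm in chute
m=(C[...,2]>.036)&(C[...,2]<.045)&(C[...,0]>-.2)&(C[...,0]<-.112)&(abs(C[...,1])<.045)
for x in np.arange(-.195,-.11,.01):
  q=C[m&(abs(C[...,0]-x)<.004)][:,1]; print(round(x,3),len(q),np.median(q[q>0]) if (q>0).any() else None,np.median(q[q<0]) if (q<0).any() else None)
E
```

```text
[ 0.4645956  -0.21550186  0.06033636] [-1.62663447e-01 -1.19996332e-04  6.03363639e-02] [ 0.52743593 -0.0582902  -1.28329679] 0.0447412056831649
[-0.02099556 -0.02270563 -0.02891333] [ 0.02099139  0.02528086 -0.02000358] [-2.79651753e-04 -2.73431854e-05 -2.47747860e-02]
yel 11650 [[-0.19579558 -0.02632608  0.02979416]
 [-0.11446164  0.0471378   0.03276046]]
-0.195 110 0.041668804645157265 -0.038545585617355764
-0.185 203 0.03994500852251976 None
-0.175 197 0.03772227753992276 None
-0.165 297 0.03525595053019155 -0.02829009941792358
-0.155 267 0.03298071296316674 -0.026259715795214494
-0.145 185 0.03177360087394937 None
-0.135 183 0.03179795535054972 None
-0.125 193 0.03175592048816676 None
-0.115 98 0.03146615912071772 None
```

View pics/w7.png

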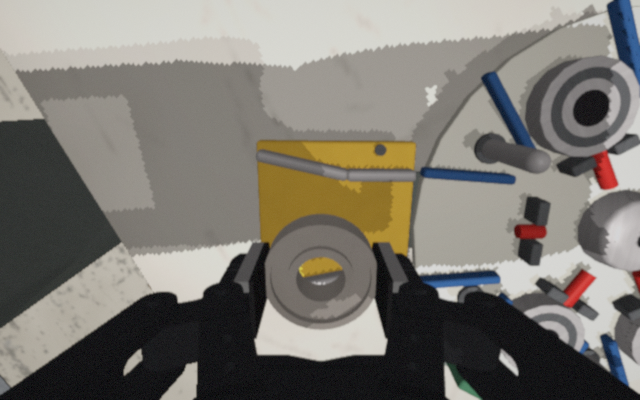

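Picture: bearing over the chute floor, left guide at v≈155–178, pocket pin at (530,232), peg at (515,155). The guide's y position suggests a lateral offset; check against the earlier open view.

```bash
python3 - <<'E'
from h import *
for f,p in (("w1.npy","pics/w1.png"),("w7.npy","pics/w7.png")):
  W=np.load(f); I=cv2.imread(p).astype(int); C=toC(W); b,g,r=I[...,0],I[...,1],I[...,2]
  print(f)
  y=(r-b>60)&(g-b>40)&(C[...,2]<.036)&(C[...,2]>.026)&(abs(C[...,1])<.06)&(C[...,0]<-.1)
  for x in (-.185,-.165,-.145,-.125):
    q=C[y&(abs(C[...,0]-x)<.004)][:,1]; gq=C[(abs(C[...,0]-x)<.004)&(C[...,2]>.036)&(C[...,2]<.045)&(abs(C[...,1])<.05)][:,1]
    print(x,"yel",np.percentile(q,[1,99]),"guide",[np.percentile(k,[5,50,95]).round(4).tolist() if len(k) else 0 for k in (gq[gq<-.015],gq[gq>.015])])
  bl=(b-r>50)&(C[...,2]>.034)&(C[...,0]<-.06)&(C[...,0]>-.113)&(abs(C[...,1])<.045)
  for x in (-.105,-.09,-.075):
    q=C[bl&(abs(C[...,0]-x)<.005)][:,1]; print("wall",x,[(len(k),np.median(k).round(4)) for k in (q[q<0],q[q>0])])
  rd=(r-b>60)&(r-g>60)&(abs(C[...,1])<.015)&(C[...,0]<-.03)&(C[...,0]>-.07); print("pin",np.percentile(C[rd],[5,50,95],axis=0))
  st=(r<70)&(abs(r-b)<20)&(abs(C[...,1])<.025)&(C[...,2]>.036)&(C[...,2]<.047)&(C[...,0]<-.03)&(C[...,0]>-.08); print("stop",st.sum(),np.percentile(C[st],[5,50,95],axis=0))
E
```

```text
w1.npy
-0.185 yel [-0.04272805  0.046671  ] guide [[-0.0384, -0.035, -0.032], [0.0359, 0.0389, 0.042]]
-0.165 yel [-0.0430131  0.0466193] guide [[-0.0339, -0.0307, -0.0283], [0.0317, 0.0347, 0.0369]]
-0.145 yel [-0.04396256  0.04660813] guide [[-0.0308, -0.0279, -0.0252], [0.0287, 0.0312, 0.0339]]
-0.125 yel [-0.04402584  0.04555372] guide [[-0.0308, -0.0284, -0.0253], [0.0278, 0.0302, 0.0328]]
wall -0.105 [(24, np.float64(-0.0319)), (24, np.float64(0.0308))]
wall -0.09 [(23, np.float64(-0.0308)), (24, np.float64(0.0297))]
wall -0.075 [(23, np.float64(-0.0297)), (24, np.float64(0.0287))]
pin [[-0.05686449 -0.0026386   0.03888399]
 [-0.05112244 -0.00046501  0.04048383]
 [-0.04529709  0.00267351  0.041863  ]]
stop 34 [[-0.05151472 -0.01647576  0.03724309]
 [-0.05105235 -0.00947244  0.04063945]
 [-0.05040696  0.01351901  0.04329709]]
w7.npy
-0.185 yel [-0.002363    0.04766227] guide [0, [0.0367, 0.0399, 0.0426]]
-0.165 yel [-0.02831988  0.04757997] guide [[-0.0298, -0.0283, -0.0269], [0.0321, 0.0353, 0.0379]]
-0.145 yel [0.00108135 0.04750329] guide [0, [0.0288, 0.0318, 0.0342]]
-0.125 yel [-0.01124832  0.04699483] guide [0, [0.0287, 0.0318, 0.034]]
wall -0.105 [(39, np.float64(-0.0298)), (167, np.float64(0.0321))]
wall -0.09 [(141, np.float64(-0.0296)), (153, np.float64(0.0311))]
wall -0.075 [(147, np.float64(-0.0286)), (145, np.float64(0.0297))]
pin [[-0.05706873 -0.00276636  0.03729528]
 [-0.05121782  0.0008972   0.04035629]
 [-0.04492923  0.0035542   0.04178887]]
stop 730 [[-0.05152817 -0.01518857  0.03696573]
 [-0.05049842  0.00645392  0.04218516]
 [-0.04719395  0.01750263  0.043864  ]]
```

carry_out(
  steps=[
    [1, [0.0015, 0.002, -0.012], [0, 0, 0]],
    [1, [0, 0, -0.012], [0, 0, 0]],
    [1, [0, 0, -0.008], [0, 0, 0]],
    [1, [0, 0, -0.005], [0, 0, 0]],
    [1, [0, 0, -0.002], [0, 0, 0]],
    [1, [0, 0, 0], [0, 0, 0]],
    [1, [0, 0, 0], [0, 0, 0]],
  ],
)

```text
clock: 10.45
tcp_pos: [0.4663, -0.2146, 0.0216]
eef_rot: [[0.784, -0.621, 0.001], [-0.621, -0.784, -0.0], [0.001, -0.0, -1.0]]
force: [0.1, -0.2, -1.0]
grip_width: 0.0445
```

carry_out(
  steps=[
    [1, [0, 0, -0.0015], [0, 0, 0]],
    [1, [0, 0, -0.0015], [0, 0, 0]],
    [1, [0, 0, 0], [0, 0, 0]],
    [1, [0, 0, 0], [0, 0, 0]],
  ],
)

```text
clock: 10.85
tcp_pos: [0.4663, -0.2146, 0.0186]
eef_rot: [[0.784, -0.621, 0.001], [-0.621, -0.784, -0.0], [0.001, -0.0, -1.0]]
force: [0.1, -0.8, -1.1]
grip_width: 0.0443
```

carry_out(
  steps=[
    [1, [0, 0, -0.001], [0, 0, 0]],
    [1, [0, 0, 0], [0, 0, 0]],
    [0.3, [0, 0, 0], [0, 0, 0]],
    [0.3, [0, 0, 0], [0, 0, 0]],
    [0.3, [0, 0, 0], [0, 0, 0]],
    [0.3, [0, 0, 0], [0, 0, 0]],
    [0.3, [0, 0, 0.005], [0, 0, 0]],
    [0.3, [0, 0, 0.02], [0, 0, 0]],
    [0.3, [0, 0, 0.03], [0, 0, 0]],
    [0.3, [0, 0, 0.02], [0, 0, 0]],
    [1, [-0.02, 0.016, 0], [0, 0, 0]],
    [1, [-0.02, 0.016, 0], [0, 0, 0]],
  ],
)

```text
clock: 12.05
tcp_pos: [0.4266, -0.1827, 0.094]
eef_rot: [[0.783, -0.621, 0.002], [-0.621, -0.783, -0.001], [0.003, -0.0, -1.0]]
force: [-0.1, 0.2, 0.3]
grip_width: 0.0315
```

carry_out(
  steps=[
    [1, [-0.003, 0.003, 0], [0, 0, 0]],
    [1, [0, 0, 0], [0, 0, 0]],
    [1, [0, 0, 0], [0, 0, 0]],
    [1, [0, 0, 0], [0, 0, 0]],
  ],
)

```text
clock: 12.45
tcp_pos: [0.4238, -0.1799, 0.0926]
eef_rot: [[0.784, -0.621, 0.001], [-0.621, -0.784, -0.0], [0.001, -0.0, -1.0]]
force: [-0.1, -0.1, 0.1]
grip_width: -0.0001
```

```bash
python3 - <<'E'
from h import *
s,c,W=look("wrist"); cv2.imwrite("pics/w8.png",c["pixels"]); C=toC(W)
print(s["tcp_pos"],toC(s["tcp_pos"]),s["force"],s["grip_width"])
m=(C[...,2]>.041)&(C[...,2]<.05)&(C[...,0]<-.12)&(C[...,0]>-.2)&(abs(C[...,1])<.04); P=C[m]
print(len(P),P.mean(0),cv2.minEnclosingCircle(P[:,:2].astype(np.float32)),np.median(P[:,2]))
E
```

```text
[ 0.42380511 -0.17993317  0.09263822] [-0.21671491  0.00260672  0.09263822] [-0.12493411 -0.05274791  0.13055514] -9.826447996383154e-05
3948 [-0.162152    0.00088919  0.0437219 ] ((-0.15819498896598816, 0.00011255683057243004), 0.049742843955755234) 0.04359271906586168
```

View pics/w8.png

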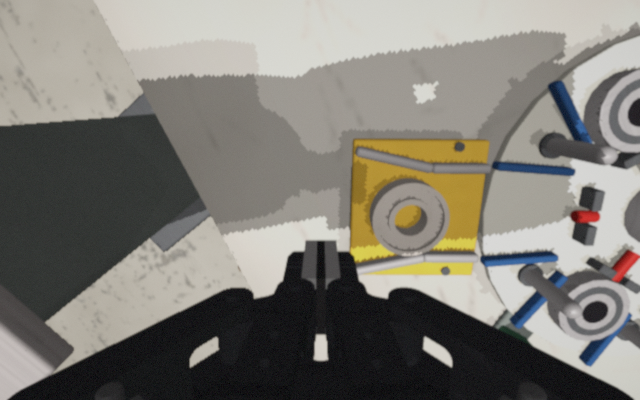

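Picture: bearing lies flat in the chute at (410,217), between the guides; the pocket's red pin (587,216) straight ahead. Descend behind it.

carry_out(
  steps=[
    [1, [-0.001, -0.001, -0.025], [0, 0, 0]],
    [1, [0, 0, -0.025], [0, 0, 0]],
    [1, [0, 0, -0.012], [0, 0, 0]],
    [1, [0, 0, -0.0065], [0, 0, 0]],
    [1, [0, 0, 0], [0, 0, 0]],
    [1, [0, 0, 0], [0, 0, 0]],
    [1, [0, 0, 0], [0, 0, 0]],
  ],
)

```text
clock: 13.2
tcp_pos: [0.423, -0.1809, 0.025]
eef_rot: [[0.784, -0.621, 0.002], [-0.621, -0.784, -0.001], [0.002, -0.0, -1.0]]
force: [-0.1, -0.4, 0.2]
grip_width: 0.0001
```

carry_out(
  steps=[
    [1, [0.0039, -0.0031, -0.001], [0, 0, 0]],
    [1, [0.0039, -0.0031, -0.001], [0, 0, 0]],
    [1, [0.0039, -0.0031, 0], [0, 0, 0]],
    [1, [0.0039, -0.0031, 0], [0, 0, 0]],
    [1, [0.0039, -0.0031, 0], [0, 0, 0]],
    [1, [0.0039, -0.0031, 0], [0, 0, 0]],
    [1, [0.0039, -0.0031, 0], [0, 0, 0]],
    [1, [0.0039, -0.0031, 0], [0, 0, 0]],
    [1, [0.0039, -0.0031, 0], [0, 0, 0]],
    [1, [0.0039, -0.0031, 0], [0, 0, 0]],
    [1, [0.0039, -0.0031, 0], [0, 0, 0]],
    [1, [0.0039, -0.0031, 0], [0, 0, 0]],
  ],
)

```text
clock: 14.4
tcp_pos: [0.4692, -0.2178, 0.0218]
eef_rot: [[0.784, -0.621, -0.0], [-0.621, -0.784, -0.0], [0.0, 0.0, -1.0]]
force: [0.0, 0.8, 0.4]
grip_width: 0.0
```

```bash
cat > chk.py <<'E'
from h import *
s,c,W=look("wrist"); C=toC(W); I=c["pixels"].astype(int);b,g,r=I[...,0],I[...,1],I[...,2]
print("tcpC",toC(s["tcp_pos"]).round(4),"F",s["force"].round(2),"Fx,Fy C",(s["force"][:2]@xc).round(2),(s["force"][:2]@yc).round(2),s["clock"])
m=(C[...,2]>.040)&(C[...,2]<.048)&(C[...,0]<-.045)&(C[...,0]>-.19)&(abs(C[...,1])<.026)&(abs(r-b)<40)&(r>70); P=C[m]
print(len(P),"x",np.percentile(P[:,0],[0.5,99.5]).round(4),"y",np.percentile(P[:,1],[.5,99.5]).round(4),"z",np.median(P[:,2]))
rd=(r-b>60)&(r-g>60)&(abs(C[...,1])<.015)&(C[...,0]<-.03)&(C[...,0]>-.09); print("pin x",np.percentile(C[rd][:,0],[2,50,98]).round(4),rd.sum())
cv2.imwrite("pics/last.png",c["pixels"])
E
python3 chk.py
```

```text
tcpC [-0.1576  0.0009  0.0218] F [0.04 0.77 0.4 ] Fx,Fy C -0.45 0.63 14.4
6144 x [-0.163  -0.0456] y [-0.0145  0.0226] z 0.043410969103935396
pin x [-0.0574 -0.0516 -0.0441] 560
```

carry_out(
  steps=[
    [1, [0.0039, -0.0031, 0], [0, 0, 0]],
    [1, [0.0039, -0.0031, 0], [0, 0, 0]],
    [1, [0.0039, -0.0031, 0], [0, 0, 0]],
    [1, [0.0039, -0.0031, 0], [0, 0, 0]],
    [1, [0.0024, -0.0019, 0], [0, 0, 0]],
    [1, [0.0024, -0.0019, 0], [0, 0, 0]],
    [1, [0, 0, 0], [0, 0, 0]],
  ],
)

```text
clock: 15.15
tcp_pos: [0.4897, -0.2342, 0.0219]
eef_rot: [[0.784, -0.621, 0.001], [-0.621, -0.784, -0.0], [0.001, -0.0, -1.0]]
force: [-0.4, -0.2, -0.2]
grip_width: 0.0003
```

```bash
cat >> chk.py <<'E'
for y in (-.004,0.001,.006):
    q=C[(abs(C[...,1]-y)<.002)&(C[...,2]>.0395)&(C[...,2]<.05)&(C[...,0]>-.2)&(C[...,0]<-.03)][:,0]; h=np.histogram(q,np.arange(-.17,-.03,.004))[0]; print(y,h.tolist())
E
python3 chk.py
```

```text
tcpC [-0.1314  0.0008  0.0219] F [-0.41 -0.19 -0.2 ] Fx,Fy C -0.2 -0.4 15.15
6048 x [-0.1368 -0.0456] y [-0.0148  0.0223] z 0.04307661424181623
pin x [-0.0573 -0.0516 -0.0441] 540
-0.004 [0, 0, 0, 0, 0, 0, 0, 0, 0, 0, 0, 0, 0, 19, 76, 91, 33, 0, 0, 0, 12, 112, 57, 104, 45, 0, 0, 0, 8, 40, 76, 10, 0, 0]
0.001 [0, 0, 0, 0, 0, 0, 0, 0, 0, 0, 0, 0, 0, 46, 83, 99, 29, 0, 0, 0, 0, 99, 63, 99, 45, 0, 0, 0, 84, 90, 89, 59, 0, 0]
0.006 [0, 0, 0, 0, 0, 0, 59, 61, 0, 0, 0, 57, 73, 95, 66, 103, 89, 13, 0, 0, 44, 80, 85, 96, 32, 0, 0, 0, 0, 41, 52, 5, 0, 0]
```

View pics/last.png

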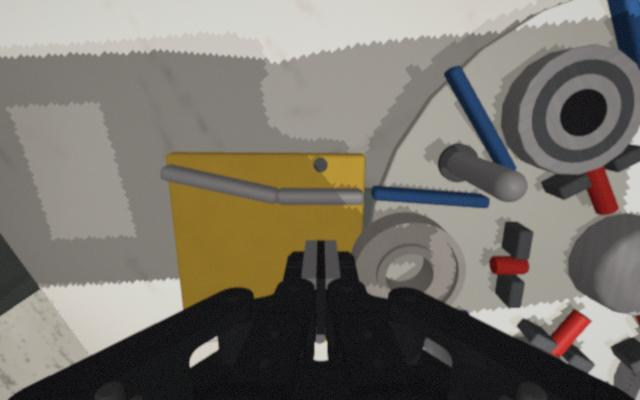

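Picture: bearing (408,265) entering the pocket mouth between the blue walls, pin (508,266) still ahead by about 15 mm.

carry_out(
  steps=[
    [1, [0.0024, -0.0019, 0], [0, 0, 0]],
    [1, [0.0024, -0.0019, 0], [0, 0, 0]],
    [1, [0.0024, -0.0019, 0], [0, 0, 0]],
    [1, [0.0024, -0.0019, 0], [0, 0, 0]],
    [1, [0.0016, -0.0012, 0], [0, 0, 0]],
    [1, [0.0008, -0.0006, 0], [0, 0, 0]],
    [1, [0.0008, -0.0006, 0], [0, 0, 0]],
    [1, [0, 0, 0], [0, 0, 0]],
    [1, [0, 0, 0], [0, 0, 0]],
  ],
)

```text
clock: 16.1
tcp_pos: [0.502, -0.2437, 0.0218]
eef_rot: [[0.784, -0.621, -0.0], [-0.621, -0.784, 0.0], [-0.0, 0.0, -1.0]]
force: [-1.3, 1.6, 0.2]
grip_width: 0.0
```

```bash
python3 chk.py
```

```text
tcpC [-0.1158  0.0008  0.0218] F [-1.25  1.63  0.16] Fx,Fy C -1.99 0.5 16.1
5941 x [-0.1214 -0.0456] y [-0.0144  0.0223] z 0.04272092884002204
pin x [-0.0661 -0.0498 -0.0433] 448
-0.004 [0, 0, 0, 0, 0, 0, 0, 0, 0, 0, 0, 0, 0, 0, 0, 0, 0, 33, 80, 81, 17, 0, 0, 0, 45, 80, 67, 102, 37, 37, 78, 13, 0, 0]
0.001 [0, 0, 0, 0, 0, 0, 0, 0, 0, 0, 0, 0, 0, 0, 0, 0, 0, 53, 77, 94, 13, 0, 0, 0, 14, 87, 73, 110, 53, 81, 85, 73, 0, 0]
0.006 [0, 0, 0, 0, 0, 0, 0, 0, 0, 0, 49, 40, 0, 0, 0, 68, 69, 82, 75, 107, 73, 10, 0, 3, 63, 84, 85, 95, 14, 38, 54, 6, 0, 0]
```

carry_out(
  steps=[
    [1, [0.0008, -0.0006, 0], [0, 0, 0]],
    [1, [0.0008, -0.0006, 0], [0, 0, 0]],
    [1, [0.0008, -0.0006, 0], [0, 0, 0]],
    [1, [0, 0, 0], [0, 0, 0]],
  ],
)

```text
clock: 16.55
tcp_pos: [0.5046, -0.2457, 0.0218]
eef_rot: [[0.784, -0.621, 0.0], [-0.621, -0.784, -0.0], [0.0, -0.0, -1.0]]
force: [-1.4, 0.5, -0.7]
grip_width: -0.0002
```

carry_out(
  steps=[
    [1, [0.0008, -0.0006, 0], [0, 0, 0]],
    [1, [0.0008, -0.0006, 0], [0, 0, 0]],
    [1, [0, 0, 0], [0, 0, 0]],
  ],
)

```text
clock: 16.85
tcp_pos: [0.5062, -0.2469, 0.0218]
eef_rot: [[0.784, -0.621, 0.0], [-0.621, -0.784, -0.0], [0.0, -0.0, -1.0]]
force: [-1.5, 0.9, -0.7]
grip_width: -0.0003
```

carry_out(
  steps=[
    [1, [0.0008, -0.0006, 0], [0, 0, 0]],
    [1, [0, 0, 0], [0, 0, 0]],
    [1, [0, 0, 0], [0, 0, 0]],
  ],
)

```text
clock: 17.15
tcp_pos: [0.5066, -0.2472, 0.0217]
eef_rot: [[0.784, -0.621, -0.001], [-0.621, -0.784, 0.0], [-0.001, 0.0, -1.0]]
force: [-2.8, 1.3, -0.1]
grip_width: 0.0
```

carry_out(
  steps=[
    [1, [0.0008, -0.0006, 0], [0, 0, 0]],
    [1, [0, 0, 0], [0, 0, 0]],
    [1, [0, 0, 0], [0, 0, 0]],
  ],
)

```text
clock: 17.45
tcp_pos: [0.5069, -0.2473, 0.0217]
eef_rot: [[0.784, -0.621, -0.002], [-0.621, -0.784, 0.002], [-0.003, 0.0, -1.0]]
force: [-4.6, 4.1, 2.8]
grip_width: -0.0001
```

carry_out(
  steps=[
    [1, [0.0008, -0.0006, 0], [0, 0, 0]],
    [1, [0, 0, 0], [0, 0, 0]],
    [1, [0, 0, 0], [0, 0, 0]],
  ],
)

```text
clock: 17.75
tcp_pos: [0.507, -0.2474, 0.0216]
eef_rot: [[0.784, -0.621, -0.004], [-0.621, -0.784, 0.003], [-0.005, 0.0, -1.0]]
force: [-6.7, 5.3, 5.2]
grip_width: 0.0
```

```bash
python3 chk.py
```

```text
tcpC [-0.1096  0.001   0.0216] F [-6.74  5.28  5.25] Fx,Fy C -8.56 -0.02 17.75
5897 x [-0.1149 -0.0456] y [-0.0148  0.0224] z 0.04273171772030801
pin x [-0.061  -0.0432 -0.0375] 426
-0.004 [0, 0, 0, 0, 0, 0, 0, 0, 0, 0, 0, 0, 0, 0, 0, 0, 0, 0, 0, 72, 85, 56, 0, 0, 0, 1, 95, 49, 84, 100, 59, 21, 11, 3]
0.001 [0, 0, 0, 0, 0, 0, 0, 0, 0, 0, 0, 0, 0, 0, 0, 0, 0, 0, 13, 75, 97, 51, 0, 0, 0, 0, 69, 66, 76, 103, 69, 88, 86, 23]
0.006 [0, 0, 0, 0, 0, 0, 0, 0, 0, 0, 0, 6, 36, 5, 0, 0, 9, 47, 67, 63, 89, 111, 31, 0, 0, 22, 83, 81, 95, 81, 52, 11, 0, 0]
```

Stop felt: 8.6 N along the push with no further travel, and the pin has gone back about 6.6 mm. Retreat, lift and turn the tool.

carry_out(
  steps=[
    [1, [-0.0016, 0.0012, 0], [0, 0, 0]],
    [1, [-0.0024, 0.0018, 0], [0, 0, 0]],
    [1, [-0.006, 0.0048, 0], [0, 0, 0]],
    [1, [-0.012, 0.0095, 0.005], [0, 0, 0]],
    [1, [0, 0, 0.03], [0, 0, 0]],
    [1, [0, 0, 0.04], [0, 0, 0]],
    [0.7, [0, 0, 0.015], [0, 0, 8]],
    [0.7, [0, 0, 0], [0, 0, 8]],
    [0.7, [0, 0, 0], [0, 0, 8]],
    [0.7, [0, 0, 0], [0, 0, 8]],
    [0.7, [0, 0, 0], [0, 0, 8]],
    [0.7, [0, 0, 0], [0, 0, 8]],
  ],
)

```text
clock: 19.0
tcp_pos: [0.4866, -0.2313, 0.1121]
eef_rot: [[0.985, 0.172, 0.001], [0.172, -0.985, -0.001], [0.001, 0.001, -1.0]]
force: [0.4, 0.1, 0.4]
grip_width: 0.0257
```

carry_out(
  steps=[
    [0.7, [0, 0, 0], [0, 0, 8]],
    [0.7, [0, 0, 0], [0, 0, 8]],
    [0.7, [0, 0, 0], [0, 0, 8]],
    [0.7, [0, 0, 0], [0, 0, 8]],
    [0.7, [0, 0, 0], [0, 0, 8]],
    [0.7, [0, 0, 0], [0, 0, 2]],
    [0.7, [0, 0, 0], [0, 0, 0]],
    [0.7, [0, 0, 0], [0, 0, 0]],
  ],
)

```text
clock: 19.8
tcp_pos: [0.4865, -0.2313, 0.112]
eef_rot: [[0.622, 0.783, 0.001], [0.783, -0.622, -0.0], [0.0, 0.001, -1.0]]
force: [0.3, 0.3, 0.7]
grip_width: 0.0256
```

```bash
python3 - <<'E'
from h import *
s,c,W=look("wrist"); cv2.imwrite("pics/w10.png",c["pixels"]); C=toC(W); np.save("w10.npy",W)
print(s["tcp_pos"],toC(s["tcp_pos"]),s["force"],s["grip_width"],s["joints"].round(2))
m=(C[...,2]>.041)&(C[...,2]<.05)&(C[...,0]<-.06)&(C[...,0]>-.12)&(abs(C[...,1])<.026); P=C[m]
print(len(P),cv2.minEnclosingCircle(P[:,:2].astype(np.float32)))
m=(C[...,2]>.068)&(C[...,2]<.085)&(np.hypot(C[...,0]+.076,C[...,1]-.044)<.02); P=C[m]
print("peg",len(P),P.mean(0) if len(P) else 0)
E
```

```text
[ 0.48650867 -0.23131271  0.11197845] [-0.13566534  0.00100616  0.11197845] [0.32323455 0.30312866 0.67262538] 0.025637799262714214 [-0.54 -0.03  2.   -0.    1.17 -1.44]
1630 ((-0.07474415749311447, -0.0009528051596134901), 0.023852389305830002)
peg 0 0
```

carry_out(
  steps=[
    [0.7, [0.025, -0.001, 0], [0, 0, 0]],
    [0.7, [0.025, -0.001, 0], [0, 0, 0]],
    [0.7, [0.0233, -0.001, 0], [0, 0, 0]],
    [0.7, [0, 0, 0], [0, 0, 0]],
    [0.7, [0, 0, 0], [0, 0, 0]],
    [0.7, [0, 0, -0.02], [0, 0, 0]],
    [0.7, [0, 0, -0.015], [0, 0, 0]],
    [0.7, [0, 0, 0], [0, 0, 0]],
    [0.7, [0, 0, 0], [0, 0, 0]],
  ],
)

```text
clock: 20.75
tcp_pos: [0.5589, -0.2341, 0.0762]
eef_rot: [[0.621, 0.783, -0.001], [0.783, -0.621, 0.001], [-0.0, -0.002, -1.0]]
force: [0.2, 0.6, 0.7]
grip_width: 0.0257
```

```bash
python3 - <<'E'
from h import *
s,c,W=look("wrist"); C=toC(W); T=(W-s["tcp_pos"])@s["eef_rot"]
print(s["tcp_pos"],toC(s["tcp_pos"]),s["force"],s["grip_width"])
m=(abs(T[...,0])<.0115)&(abs(T[...,1])<.025)&(W[...,2]<.086)&(W[...,2]>.06); P=T[m]
print("peg",len(P),np.percentile(P,[1,50,99],axis=0) if len(P) else 0)
cv2.imwrite("pics/w11.png",cv2.resize(c["pixels"][100:400,160:480],None,fx=2,fy=2))
E
```

```text
[ 0.5588777  -0.23405905  0.07624704] [-0.07709528  0.04360155  0.07624704] [0.22407812 0.56890623 0.71237839] 0.025686809260680916
peg 489 [[-0.00429273 -0.00299457 -0.00151304]
 [ 0.00019869 -0.00056877  0.00181412]
 [ 0.00507421  0.00587616  0.01597629]]
```

View pics/w11.png

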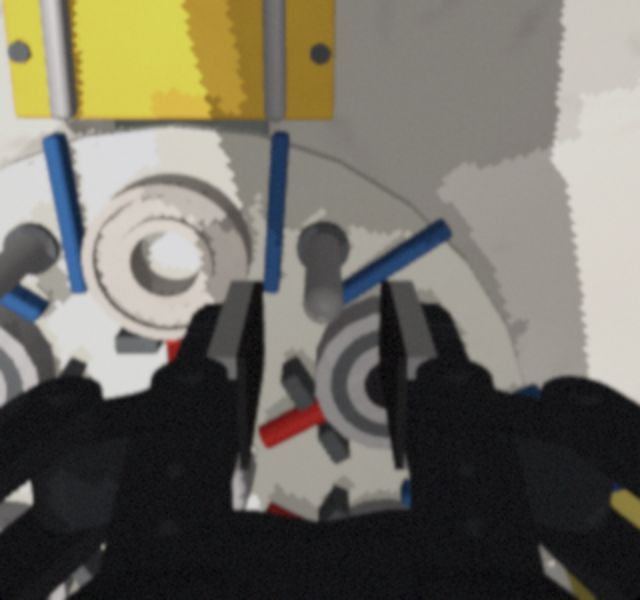

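Picture: peg top (322,300) lies centred between the fingertips; the loaded bearing (165,258) sits against the stop in its pocket. Descend around the peg.

carry_out(
  steps=[
    [0.7, [0, 0, -0.01], [0, 0, 0]],
    [0.7, [0, 0, -0.01], [0, 0, 0]],
    [0.7, [0, 0, -0.01], [0, 0, 0]],
    [0.7, [0, 0, -0.008], [0, 0, 0]],
    [0.7, [0, 0, 0], [0, 0, 0]],
    [0.7, [0, 0, 0], [0, 0, 0]],
  ],
)

```text
clock: 21.4
tcp_pos: [0.5596, -0.2342, 0.0384]
eef_rot: [[0.621, 0.784, -0.001], [0.784, -0.621, 0.0], [-0.0, -0.001, -1.0]]
force: [-1.0, 0.4, 0.5]
grip_width: 0.0257
```

carry_out(
  steps=[
    [0.7, [-0.005, -0.0024, 0], [0, 0, 0]],
    [0.7, [-0.005, -0.0024, 0], [0, 0, 0]],
    [0.7, [-0.0045, -0.0028, 0], [0, 0, 0]],
    [0.7, [-0.0045, -0.0028, 0], [0, 0, 0]],
    [0.7, [-0.004, -0.0032, 0], [0, 0, 0]],
    [0.7, [-0.004, -0.0032, 0], [0, 0, 0]],
    [0.7, [-0.0035, -0.0036, 0], [0, 0, 0]],
    [0.7, [-0.0035, -0.0036, 0], [0, 0, 0]],
    [0.7, [0, 0, 0], [0, 0, 0]],
  ],
)

```text
clock: 22.3
tcp_pos: [0.5249, -0.2566, 0.0388]
eef_rot: [[0.622, 0.783, -0.001], [0.783, -0.622, 0.004], [0.002, -0.003, -1.0]]
force: [1.4, 6.5, 1.9]
grip_width: 0.0254
```

```bash
cat > chk2.py <<'E'
from h import *
s,c,W=look("wrist"); C=toC(W); T=(W-s["tcp_pos"])@s["eef_rot"]
print("tcpC",toC(s["tcp_pos"]).round(4),"F",s["force"].round(1),"Fy",(s["force"][:2]@yc).round(2),s["grip_width"],s["clock"])
I=c["pixels"].astype(int);b,g,r=I[...,0],I[...,1],I[...,2]
m=(C[...,2]>.06)&(C[...,2]<.08)&(np.hypot(C[...,0],C[...,1])<.1)&(np.hypot(C[...,0],C[...,1])>.075)&(abs(T[...,0])<.0125)
if m.any():
  P=C[m];print("peg",len(P),np.median(P,0),"ang",np.degrees(np.arctan2(np.median(P[:,1]),np.median(P[:,0])))%360)
bl=(b-r>50)&(C[...,2]>.034)&(C[...,2]<.042)&(np.hypot(C[...,0],C[...,1])<.115); n,l,st,ce=cv2.connectedComponentsWithStats(bl.astype(np.uint8))
for i in range(1,n):
  if st[i,4]>60:
    P=C[l==i];mm=P.mean(0);print("wall",ce[i].round(),st[i,4],np.hypot(*mm[:2]).round(4),(np.degrees(np.arctan2(mm[1],mm[0]))%360).round(1))
cv2.imwrite("pics/l2.png",c["pixels"])
E
python3 chk2.py
```

```text
tcpC [-0.0898  0.0048  0.0388] F [1.4 6.5 1.9] Fy 5.96 0.02544135562531692 22.3
peg 844 [-0.08879967  0.0124148   0.07367967] ang 172.04124821584622
wall [301. 246.] 705 0.0922 182.6
wall [391. 234.] 262 0.105 158.8
wall [175. 268.] 448 0.1039 219.1
wall [493. 299.] 119 0.1102 124.9
wall [112. 327.] 92 0.1127 245.1
```

carry_out(
  steps=[
    [0.7, [-0.003, -0.004, 0], [0, 0, 0]],
    [0.7, [-0.003, -0.004, 0], [0, 0, 0]],
    [0.7, [-0.0013, -0.0022, 0], [0, 0, 0]],
    [0.7, [-0.0013, -0.0022, 0], [0, 0, 0]],
    [0.7, [-0.0013, -0.0022, 0], [0, 0, 0]],
    [0.7, [-0.0013, -0.0022, 0], [0, 0, 0]],
    [0.7, [-0.0011, -0.0023, 0], [0, 0, 0]],
    [0.7, [-0.0011, -0.0023, 0], [0, 0, 0]],
    [0.7, [0, 0, 0], [0, 0, 0]],
  ],
)

```text
clock: 23.25
tcp_pos: [0.5122, -0.2801, 0.0389]
eef_rot: [[0.622, 0.783, 0.0], [0.783, -0.622, -0.0], [-0.0, 0.0, -1.0]]
force: [-0.1, -0.4, -0.2]
grip_width: 0.0253
```

```bash
python3 chk2.py
```

```text
tcpC [-0.0853 -0.0214  0.0389] F [-0.1 -0.4 -0.2] Fy -0.41 0.025275674448283054 23.25
peg 854 [-0.08494757 -0.02831749  0.0737582 ] ang 198.43593951245688
wall [338. 238.] 656 0.0924 188.1
wall [464. 254.] 581 0.0954 150.5
wall [246. 240.] 356 0.1067 212.0
wall [532. 292.] 551 0.1043 126.5
```

carry_out(
  steps=[
    [0.7, [-0.0013, -0.0027, 0], [0, 0, 0]],
    [0.7, [-0.0012, -0.0028, 0], [0, 0, 0]],
    [0.7, [-0.001, -0.0029, 0], [0, 0, 0]],
    [0.7, [-0.0009, -0.0029, 0], [0, 0, 0]],
    [0.7, [-0.0007, -0.003, 0], [0, 0, 0]],
    [0.7, [-0.0006, -0.003, 0], [0, 0, 0]],
    [0.7, [-0.0006, -0.003, 0], [0, 0, 0]],
    [0.7, [-0.0005, -0.0031, 0], [0, 0, 0]],
    [0.7, [0, 0, 0], [0, 0, 0]],
    [0.7, [0, 0, 0], [0, 0, 0]],
  ],
)

```text
clock: 24.3
tcp_pos: [0.5055, -0.3031, 0.0388]
eef_rot: [[0.621, 0.784, -0.0], [0.784, -0.621, 0.0], [0.0, -0.0, -1.0]]
force: [-0.8, -0.6, 0.2]
grip_width: 0.0254
```

```bash
python3 chk2.py
```

```text
tcpC [-0.0763 -0.0437  0.0388] F [-0.8 -0.6  0.2] Fy -0.99 0.02536540511467204 24.3
peg 846 [-0.08147736 -0.03718754  0.07378793] ang 204.5326945795371
wall [367. 207.] 453 0.1002 192.9
wall [493. 236.] 725 0.0912 155.8
wall [269. 231.] 220 0.1099 218.3
wall [309. 262.] 305 0.0861 215.0
wall [570. 260.] 583 0.1042 132.3
wall [514. 290.] 203 0.0755 136.7
wall [601. 358.] 391 0.1053 97.6
```

carry_out(
  steps=[
    [0.7, [0, -0.002, 0], [0, 0, 0]],
    [0.7, [0, -0.002, 0], [0, 0, 0]],
    [0.7, [0, 0, 0], [0, 0, 0]],
    [0.7, [0, 0, 0], [0, 0, 0]],
    [0.7, [0, 0, 0], [0, 0, 0]],
    [0.7, [0, 0, 0], [0, 0, 0]],
  ],
)

```text
clock: 24.95
tcp_pos: [0.5056, -0.3071, 0.0389]
eef_rot: [[0.621, 0.784, 0.0], [0.784, -0.621, -0.0], [-0.0, 0.0, -1.0]]
force: [0.3, -0.2, 1.1]
grip_width: 0.0253
```

```bash
python3 chk2.py
```

```text
tcpC [-0.0738 -0.0467  0.0389] F [ 0.3 -0.2  1.1] Fy -0.03 0.025275033571066287 24.95
peg 843 [-0.0803468  -0.03945355  0.0740076 ] ang 206.15291555980028
wall [368. 206.] 494 0.0989 194.7
wall [495. 230.] 721 0.0908 157.3
wall [271. 230.] 229 0.1095 219.8
wall [574. 252.] 593 0.104 133.9
wall [309. 258.] 327 0.087 216.8
wall [518. 283.] 200 0.0755 138.4
wall [604. 351.] 526 0.103 98.8
```

carry_out(
  steps=[
    [0.7, [-0.0003, -0.0018, 0], [0, 0, 0]],
    [0.7, [-0.0003, -0.0018, 0], [0, 0, 0]],
    [0.7, [-0.0004, -0.0018, 0], [0, 0, 0]],
    [0.7, [0, 0, 0], [0, 0, 0]],
    [0.7, [0, 0, 0], [0, 0, 0]],
    [0.7, [0, 0, 0], [0, 0, 0]],
    [0.7, [0, 0, 0], [0, 0, 0]],
  ],
)

```text
clock: 25.7
tcp_pos: [0.5046, -0.3126, 0.0389]
eef_rot: [[0.621, 0.784, 0.0], [0.784, -0.621, -0.0], [-0.0, 0.0, -1.0]]
force: [-0.6, 0.0, 0.3]
grip_width: 0.0258
```

```bash
python3 chk2.py
```

```text
tcpC [-0.0711 -0.0517  0.0389] F [-0.6  0.   0.3] Fy -0.36 0.025831602783631245 25.7
peg 835 [-0.07772798 -0.0442685   0.07381445] ang 209.66285884828983
wall [366. 206.] 513 0.0982 198.4
wall [495. 220.] 722 0.0909 160.9
wall [577. 238.] 625 0.1039 137.6
wall [269. 233.] 205 0.1105 223.5
wall [310. 259.] 304 0.0874 220.5
wall [522. 272.] 201 0.0753 142.0
wall [609. 339.] 605 0.0998 101.9
```

carry_out(
  steps=[
    [0.7, [0, 0.003, 0], [0, 0, 0]],
    [0.7, [0, 0.003, 0], [0, 0, 0]],
    [0.7, [0, 0.003, 0], [0, 0, 0]],
    [0.7, [0, 0, 0], [0, 0, 0]],
    [0.7, [0, 0, 0], [0, 0, 0]],
    [0.7, [0, 0, 0], [0, 0, 0]],
    [0.7, [0, 0, 0], [0, 0, 0]],
    [0.7, [0, 0, 0], [0, 0, 0]],
  ],
)

```text
clock: 26.55
tcp_pos: [0.5046, -0.3036, 0.0389]
eef_rot: [[0.621, 0.784, 0.0], [0.784, -0.621, -0.0], [-0.0, 0.0, -1.0]]
force: [0.2, 0.6, -0.5]
grip_width: 0.0257
```

```bash
python3 chk2.py
```

```text
tcpC [-0.0768 -0.0446  0.0389] F [ 0.2  0.6 -0.5] Fy 0.57 0.025740484061638882 26.55
peg 857 [-0.07784889 -0.04401671  0.07376728] ang 209.48434555419638
wall [349. 210.] 405 0.1016 197.9
wall [479. 231.] 673 0.0909 160.9
wall [558. 250.] 656 0.1031 137.7
wall [256. 244.] 238 0.1098 223.3
wall [301. 273.] 156 0.0845 219.9
wall [505. 283.] 179 0.0747 142.2
wall [598. 346.] 517 0.1025 102.4
```

carry_out(
  steps=[
    [0.7, [0, 0, 0.01], [0, 0, 0]],
    [0.7, [0, 0, 0.02], [0, 0, 0]],
    [0.7, [0, 0, 0.03], [0, 0, 0]],
    [0.7, [0, 0, 0.03], [0, 0, 0]],
    [0.7, [0, 0.01, 0.04], [0, 0, 0]],
    [0.7, [-0.01, 0.01, 0.04], [0, 0, 0]],
    [0.7, [-0.02, 0.01, 0.04], [0, 0, 0]],
    [0.7, [-0.02, 0.01, 0.03], [0, 0, 0]],
    [0.7, [-0.02, 0, 0], [0, 0, 0]],
    [0.7, [0, 0, 0], [0, 0, 0]],
    [0.7, [0, 0, 0], [0, 0, 0]],
    [0.7, [0, 0, 0], [0, 0, 0]],
  ],
)

```text
clock: 27.8
tcp_pos: [0.4347, -0.2633, 0.278]
eef_rot: [[0.621, 0.784, -0.001], [0.784, -0.621, 0.001], [0.0, -0.001, -1.0]]
force: [0.1, -0.0, 0.6]
grip_width: 0.0257
```

```bash
python3 - <<'E'
from h import *
s,c,W=look("wrist"); C=toC(W); I=c["pixels"].astype(int);b,g,r=I[...,0],I[...,1],I[...,2]
print(s["tcp_pos"],s["force"].round(1))
rho=np.hypot(C[...,0],C[...,1])
m=(C[...,2]>.065)&(C[...,2]<.09)&(rho<.11)
n,l,st,ce=cv2.connectedComponentsWithStats(m.astype(np.uint8))
for i in range(1,n):
  if st[i,4]>20: p=C[l==i].mean(0); print("peg",ce[i].round(),p.round(4),np.hypot(*p[:2]).round(4),(np.degrees(np.arctan2(p[1],p[0]))%60).round(2))
u=np.radians(240); e=np.array([np.cos(u),np.sin(u)]); rad=C[...,:2]@e; tan=C[...,:2]@np.array([-e[1],e[0]])
m=(C[...,2]>.040)&(C[...,2]<.05)&(abs(tan)<.027)&(rad>.054)&(rad<.12)&(abs(r-b)<40)&(r>70)
P=np.c_[rad[m],tan[m]].astype(np.float32);print("bearing",len(P),cv2.minEnclosingCircle(P),P.mean(0))
rd=(r-b>60)&(r-g>60)&(abs(tan)<.015)&(rad>.02)&(rad<.07);print("pin rad",np.percentile(rad[rd],[2,50,98]).round(4),rd.sum())
for k in range(6):
  uu=np.radians(60*k);ee=np.array([np.cos(uu),np.sin(uu)]);ra=C[...,:2]@ee;ta=C[...,:2]@np.array([-ee[1],ee[0]])
  q=(r-b>60)&(r-g>60)&(abs(ta)<.015)&(ra>.02)&(ra<.07);st_=(r<70)&(C[...,2]>.039)&(C[...,2]<.047)&(abs(ta)<.018)&(ra>.03)&(ra<.08)
  print(60*k,"pin",np.percentile(ra[q],[2,98]).round(4) if q.any() else 0,q.sum(),"stop",np.percentile(ra[st_],[5,95]).round(4) if st_.any() else 0,st_.sum())
cv2.imwrite("pics/final.png",c["pixels"])
d=bot.search_frame("wrist","marker")
E
```

```text
[ 0.43472873 -0.26331716  0.27796042] [ 0.1 -0.   0.6]
peg [332. 240.] [-0.0771 -0.0442  0.0736] 0.0889 29.82
peg [410. 240.] [-0.0769  0.0426  0.0733] 0.0879 31.03
peg [294. 301.] [-0.0013 -0.0879  0.073 ] 0.0879 29.17
peg [331. 354.] [ 0.0738 -0.0447  0.0717] 0.0863 28.79
bearing 900 ((0.07563018798828125, 0.0017231617821380496), 0.023970548063516617) [0.07614041 0.00156297]
pin rad [0.0397 0.0449 0.0503] 39
0 pin 0 0 stop [0.0463 0.0794] 51
60 pin 0 0 stop 0 0
120 pin [0.0379 0.0492] 45 stop [0.0468 0.0785] 186
180 pin 0 0 stop [0.0605 0.0788] 158
240 pin [0.0397 0.0503] 39 stop [0.0488 0.0526] 51
300 pin [0.0307 0.0507] 79 stop [0.0458 0.0783] 149
```

```bash
python3 -c "
from plant import bot
s=bot.observe(); print(s['clock'],s['force']); print(bot.job_done())"
```

```text
27.9 [0.15958561 0.09797513 0.03544364]
the job is handed in; nothing more can be done
None
```

I loaded the bearing, pushed it home against the back stop, turned the wheel one click anticlockwise and handed the job in at 27.9 s with the arm clear. As far as my measurements show, it was done as asked.

- **Seating:** I felt the stop at a steady pressing force of 8.6 N, read between steps. The tell-tale pin went in about 6.6 mm by the wrist camera, which agrees with flush within its accuracy.
- **Turning:** I caged the peg loosely between the fingers to turn the wheel. The peg did not run on by itself after half-way, so I followed it gently to about 210°. With the fingers free, the peg stayed at 209.5°. From above, the four visible pegs averaged 29.7° against the nominal 30° (single readings 28.8 to 31.0°).
- **Final check of the bearing:** it lies in the pocket at the green marker, 75.6 mm from the axle against 74.7 mm before the turn. I put the difference down to camera calibration, since the nearby peg radius read about 1 mm long in the same view.
- **What disagreed or was not checked:**
  - The fingertips sit about 13 mm behind the TCP, not 22 mm ahead as stated, so the first grasp closed on air above the bearing. When I gripped it, the tips pressed the bench with about 7 N.
  - The gripper read 44.5 mm on the 47 mm bearing.
  - The picture limit stopped me viewing the last frame, so the final check is by numbers only.
  - I never touched or approached the flux tin or hex keys, but did not re-measure them.

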